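# Roll a torch along the inspection track into the nest under the lamp

### The arm

A 6-joint arm with a two-finger parallel gripper is mounted at the origin on the work surface. World frame = base frame: x ahead of the robot, y to its left, z up, the work surface at z = 0. Lengths are in m, angles in degrees, forces in N, time in s.
With the tool pointing down it reaches from about 0.225 to 0.875 m from the base axis. Payload 3.4 kg.
Tool frame: the origin (TCP) lies between the finger pads; the fingertips stand 14 mm ahead of it and the grasp point (between the pads) lies 5 mm behind it (env.tcp_to_tips is the distance from the TCP to the fingertips, in m); z points along the fingers, y is the line along which they close (so a half turn about z gives the same grasp; the last joint's range is limited). The gripper opens to 85 mm and grips with 20 to 120 N. Pads are 22 mm wide; open, the fingers measure 114 mm over their backs; the gripper's body (76 mm by 85 mm) begins 54 mm behind the grasp point. The pads swing forward as they close: fully open they stand 13 mm farther back than shut.
Start: joints at [67.208, 15.808, 86.224, -0, 77.962, -6.933], TCP at [0.157, 0.553, 0.245] pointing down, gripper open.
Joint ranges: [-165.64, 165.64], [-43.16, 119.46], [12.63, 154.43], [-67.54, 247.53], [6.08, 155.33], [-154.97, 154.97]. Speed limits (degrees/s): [147.25, 147.25, 180, 180, 180, 180].

### API

Orientations are given as [roll, pitch, yaw] about the fixed x, y, z axes, in that order (R = Rz(yaw) Ry(pitch) Rx(roll)).
In Python, from rig import env gives the robot as it stands.
- The arm moves only by the shell command python3 nudge.py 'ROWS' [FORCE]. ROWS is rows parted by semicolons, their numbers by spaces, 1 to 10 of them, each of 7 numbers: the finger opening in m, then dx, dy, dz in m, then a rotation vector rx, ry, rz in degrees; each row is the pose to reach, as a shift and turn from the pose commanded when the command began, along the tool's axes at that moment; what a row does not reach only later rows make up. A row lasts 1/12 s, in which the tool goes at most 0.0417 m and 7.16 degrees, less where a joint would pass 70% of its speed; a pose out of reach is approached as far as the arm can. The fingers move at their own pace and stop on an object; FORCE is the grip in N (left out, the last holds). Time passes only in rows, so rows that do not move let the fingers close. It prints the time, the measured TCP pose, the force, the opening and the grip force at its end.
- env.read_state(): the state, without advancing time (a new reading comes with each control period).
- env.grab_frame(name): name is "scene" or "top"; returns a dict with "img" (420x560x3 uint8, blue, green, red), "depth" (420x560 float32, m along the optical axis (not along the pixel's ray), 0 where there is no reading), "mtx" (3x3 intrinsics, pixels), "dist" ([k1, k2, p1, p2, k3] as OpenCV has them; the pictures are not rectified), "extrinsics" (4x4, takes a point from camera to world coordinates). Camera axes: x right, y down, z forward; pixel columns grow to the right and rows downward; lengths in m; the calibration is good to about 2 mm. A picture is of the moment at which its call begins.
- env.sign_off(): hands the job in; it is judged then, once.
The state is a dict: "time_s": time; "qpos": joint angles; "dq": joint speeds; "effort": joint torques, N m; "position": TCP position; "tool_rot": TCP orientation; "wrist_force": force on the tool from outside, world axes, zero at the start; "moment": the same for the moment, N m; "gripper_width": finger opening in m; "finger_force": force on a finger pad.
Only numpy, scipy, OpenCV 4.12 (cv2) and the standard library are available. Lean on these libraries where they do the work, as an engineer would, in place of code of your own. Each camera call takes 0.05 s, during which the arm holds its last target. There are 200 camera calls.

### The job

Take the paddle out of its blue stand and use it to roll the black torch gently along the track and up the short ramp until it lies still in the groove under the lamp. Push it at a slow, steady pace so that it never runs off on its own, touch the torch with nothing but the paddle, and leave the other things on the bench alone. Then stand the paddle upright in its stand again, fully down.

Things in the scene. Friction and masses are not known exactly. Their poses are not given: they have to be found in the camera images.
- track: Fixed inspection track. Origin on the bench under its middle, x = rolling direction (to nest and lamp), y across. Channel 132 mm wide inside; side rails 8 mm thick, 30 mm high, x=-178 to +122. Back lip 20 mm high at x=-178 to -170; level floor 14 mm high to x=+2, torch rolls freely on it; then ramp, groove, blue plateau (22.8 mm high, x=+68 to +114) and end stop 40 mm high to x=+122.
- ramp_foot (a point): Foot of the ramp, on the floor line: track x=+2 mm, y=0, 14 mm above the bench; axes as the track's. The ramp climbs at 10 degrees to x=+52 mm, 22.8 mm above the bench, where the groove begins. On the ramp the torch rolls back unless the paddle stays behind it.
- nest (a point): Where the torch's middle lies when it rests in the groove: track x=+60 mm, y=0, 36.6 mm above the bench; axes as the track's. The groove runs across the track, 16 mm wide (x=+52 to +68); the torch sinks 2 mm into it and stays. Pushed further, it climbs out onto the plateau. Orange marks on the rails show the groove.
- lamp_edge (a point): Middle of the lamp panel's lower front edge: track x=0, y=0, 110 mm above the bench. The white panel, 20 mm thick and 100 mm wide, runs from here over the nest to x=+135 mm; a grey column (x=+125 to +155, 60 mm wide) carries it. Open towards the track's -x and at the sides. To reach the nest under this edge, tilt the paddle's handle back 35 to 45 degrees.
- torch: Black cylindrical torch with aluminium collars, diameter 32 mm, length 120 mm, about 0.15 kg (0.1 to 0.21). Origin at its middle, on its axis; its y axis is the cylinder axis. It lies across the track on the level floor, 3 to 9 mm clear of each rail.
- paddle: Pusher paddle, 0.12 kg, 160 mm tall. Origin under its foot, z up the handle, y along the blade's width; front and back alike. Foot: slick white nylon bar, diameter 14, along y, axis at z=7 mm; push with it level with the torch axis or a little lower. Orange blade 60 mm wide (y), 14 thick (x), up to z=45. Wooden handle 18 mm wide (y), 12 thick (x), z=45 to 160. Grip it across y at about z=130 mm.
- stand: Fixed blue slotted stand for the paddle. Origin on the bench under its centre. Slot open at the top, 18 mm in x, 66 mm in y, floor 6 mm and rim 46 mm above the bench; the blocks round it measure 46 x 82 mm, on a base plate 80 x 110 x 6 mm. With the paddle home its origin is at x=0, y=0, z=6 mm in this frame.
- case: Bystander: closed black zip case, 85 x 160 x 40 mm, 0.3 kg, origin at the centre of its underside.
- cup: Bystander: orange cup, diameter 72 mm, 75 mm tall, origin at the centre of its underside.
- carton: Bystander: small cardboard carton, 60 x 90 x 80 mm, origin at the centre of its underside.

How it is judged:
By the outcome, as a careful person would: the job done as asked, in the order asked, and still so for the second after the job is handed in, with the robot touching nothing.
It also fails if it takes over 72 s, if anything falls off the work surface, if the arm or the gripper's body presses on something with over 40 N, if the wrist force passes 120 N, or if a joint passes its speed limit or range.

## Working session

There is one attempt and no reset: what is moved stays moved. The work goes in short steps, Python scripts to look and compute and a shell command to move; the robot and the scene stay as the last step left them, time stands still between calls to the robot, and variables do not carry over. Pictures are saved under pics/ and viewed, at most 10 in all, crops included, and the job is handed in when it is done.

```bash
ls; mkdir -p pics; python3 - <<'E'
from rig import env
import cv2,numpy as np
for n in("scene","top"):
    f=env.grab_frame(n); cv2.imwrite(f"pics/{n}0.png",f["img"]); np.savez(f"{n}0.npz",**f)
    print(n,f["mtx"].tolist(),f["dist"],np.round(f["extrinsics"],3).tolist())
print(env.read_state())
E
```

```text
nudge.py
pics
rig.py
scene [[445.56861668960045, 0.0, 285.6139956568845], [0.0, 445.56861668960045, 204.92983709473708], [0.0, 0.0, 1.0]] [-0.05175029  0.          0.          0.          0.        ] [[0.585, 0.69, -0.427, 0.966], [0.811, -0.495, 0.312, -0.298], [0.004, -0.528, -0.849, 0.929], [0.0, 0.0, 0.0, 1.0]]
top [[459.79817244469166, 0.0, 277.7046328541082], [0.0, 459.79817244469166, 212.30435657010437], [0.0, 0.0, 1.0]] [0.00619308 0.         0.         0.         0.        ] [[0.061, -0.972, 0.227, 0.306], [-0.998, -0.058, 0.019, -0.014], [-0.006, -0.227, -0.974, 1.112], [0.0, 0.0, 0.0, 1.0]]
{'time_s': 0.1, 'qpos': array([ 6.72084692e+01,  1.58440993e+01,  8.62893065e+01,  7.26399154e-04,
        7.79642868e+01, -6.93358142e+00]), 'dq': array([-1.08250441e-01, -1.60780128e-01, -3.06211846e-01,  4.72936257e-05,
       -2.20831573e-02, -1.73151096e-02]), 'effort': array([ 1.30644992e-03, -4.17695940e+01, -2.46407264e+01, -4.60405431e-05,
        5.61139779e-03,  6.59312562e-06]), 'position': array([0.15694533, 0.55267652, 0.24451589]), 'tool_rot': array([-1.79903108e+02, -1.24982953e-02,  1.64141888e+02]), 'wrist_force': array([ 0.68050886, -0.13558975, -0.17450224]), 'moment': array([-0.02570167, -0.00712467, -0.01405557]), 'finger_force': 0.0, 'gripper_width': 0.08487571456761435}
```
View pics/scene0.png

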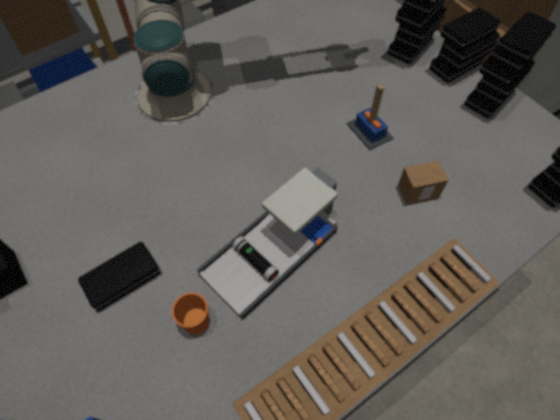

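View pics/top0.png

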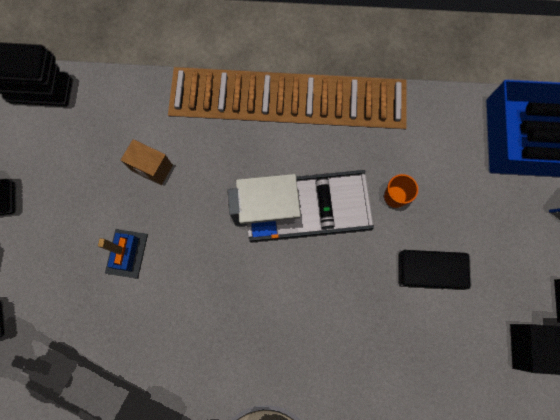

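The top view shows the track at about (310,207), with the lamp and nest on its left end, torch at (325,203), stand with paddle at (125,253), carton (146,162), cup (402,190) and case (435,270). The scene view shows the track at (270,245), torch (257,258) and stand (372,128). Next I'll enlarge these areas.

```bash
python3 - <<'E'
import cv2,numpy as np
T=np.load("top0.npz")["img"];S=np.load("scene0.npz")["img"]
g=lambda c,s:np.clip(255*(cv2.resize(c,None,fx=s,fy=s,interpolation=cv2.INTER_CUBIC)/255.)**.7,0,255).astype(np.uint8)
cv2.imwrite("pics/trT.png",g(T[160:250,225:385],5))
cv2.imwrite("pics/trS.png",g(S[160:320,190:350],3.75))
cv2.imwrite("pics/st.png",np.hstack([g(T[220:285,90:155],6),g(S[75:150,340:405],6)[:390]]))
E
```

View pics/trT.png

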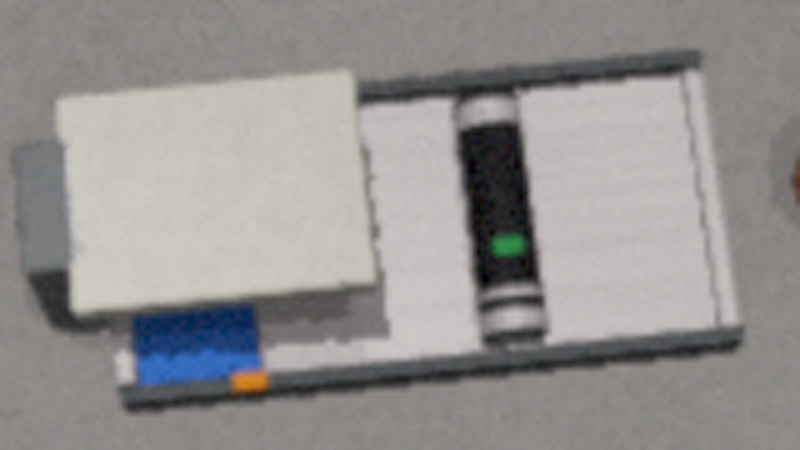

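View pics/trS.png

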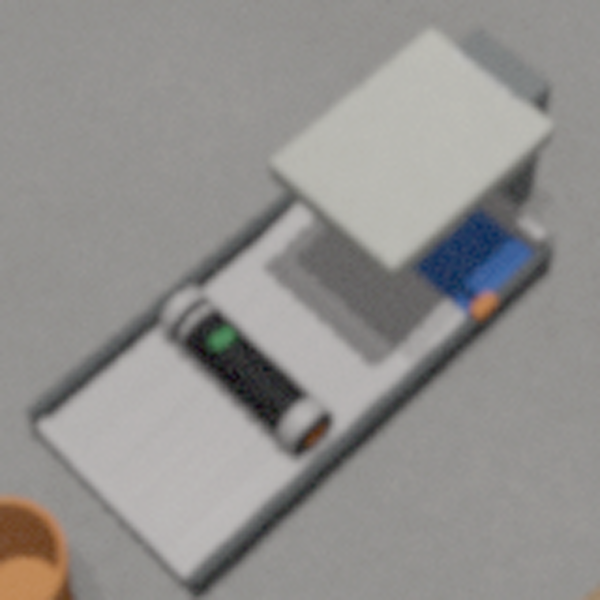

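View pics/st.png

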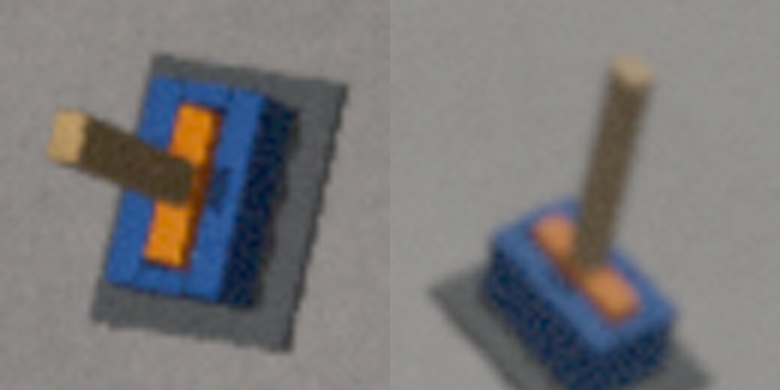

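The torch runs from crop pixel (487,95) to (515,340) in the top view and from (180,300) to (305,435) in the scene view. The groove's orange mark is at (250,381) and (484,304). The handle top is at (68,138) in the top crop and (632,70) in the scene crop, and the paddle stands in its slot. Next I'll fit depth point clouds from both cameras.

```bash
cat > h.py <<'E'
import cv2,numpy as np
from scipy.spatial.transform import Rotation as R
def cloud(f):
    d=f["depth"];h,w=d.shape
    uv=np.stack(np.meshgrid(np.arange(w),np.arange(h)),-1).reshape(-1,1,2).astype(np.float64)
    n=cv2.undistortPoints(uv,f["mtx"],f["dist"])[:,0]
    P=np.c_[n,np.ones(len(n))]*d.reshape(-1,1)
    E=f["extrinsics"];P=P@E[:3,:3].T+E[:3,3];P[d.ravel()==0]=np.nan
    return P.reshape(h,w,3)
def ray(f,u,v):
    n=cv2.undistortPoints(np.array([[[u,v]]],float),f["mtx"],f["dist"])[0,0]
    E=f["extrinsics"];return E[:3,3],E[:3,:3]@np.r_[n,1]
def tri(*a):  # list of (f,u,v)
    A=np.zeros((3,3));b=np.zeros(3)
    for f,u,v in a:
        c,d=ray(f,u,v);d/=np.linalg.norm(d);M=np.eye(3)-np.outer(d,d);A+=M;b+=M@c
    x=np.linalg.solve(A,b);return x,[np.linalg.norm((np.eye(3)-np.outer(d/np.linalg.norm(d),d/np.linalg.norm(d)))@(x-c)) for c,d in [ray(*q) for q in a]]
def rect(p):
    c,s,a=cv2.minAreaRect((p[:,:2]*1000).astype(np.float32));return np.round(c,1),np.round(s,1),round(a,2)
E
python3 - <<'E'
from h import *
F={n:dict(np.load(n+"0.npz")) for n in("top","scene")}
B={"top":(225,385,160,250),"scene":(190,350,160,320)};BS={"top":(90,155,220,285),"scene":(340,405,75,150)}
for n,f in F.items():
    C=cloud(f)
    a,b,c,d=B[n];P=C[c:d,a:b].reshape(-1,3);P=P[~np.isnan(P[:,0])];z=P[:,2]
    print(n,"bench z",np.round(np.percentile(z,[2,20,50,98]),4), "hist",np.histogram(z,np.arange(-.01,.15,.01))[0])
    L=P[z>.12];print("lamp",rect(L),np.median(L[:,2]))
    Q=P[(z>.008)&(z<.06)];print("track",rect(Q))
    a,b,c,d=BS[n];P=C[c:d,a:b].reshape(-1,3);P=P[~np.isnan(P[:,0])];z=P[:,2]
    print("stand hist",np.histogram(z,np.arange(-.01,.19,.01))[0])
    r=P[(z>.04)&(z<.05)];print("rim",rect(r),np.median(r[:,2]))
    t=P[z>.16];print("htop",rect(t),t.mean(0) if len(t) else 0)
q=lambda x0,y0,s,u,v:(x0+(u+.5)/s-.5,y0+(v+.5)/s-.5)
for nm,a,b in (("mark",(250,381),(484,304)),("torchA green",(509,245),(221,338))):
    print(nm,tri((F["top"],*q(225,160,5,*a)),(F["scene"],*q(190,160,3.75,*b))))
print("handle",tri((F["top"],*q(90,220,6,68,138)),(F["scene"],*q(340,75,6,632-390,70))))
E
```

```text
top bench z [-0.003   0.0005  0.0138  0.133 ] hist [2330 3845 3116  939  537  543   12    7    7    8    6    7   43 1101
 1839]
lamp (array([564.8,  40.5]), array([100.9, 154.9]), 9.41) 0.1306279875858976
track (array([598.4, -67. ]), array([183.6, 375.6]), 8.44)
stand hist [ 830 2331  103   54   65  465  148   13   12   15   15   15   13   18
   19   18   18   55    1]
rim (array([440. , 368.5]), array([47.2, 81.8]), 84.83) 0.04647496934807327
htop (array([440. , 368.3]), array([12.1, 17.6]), 80.73) [0.44001961 0.36743496 0.1664566 ]
scene bench z [-0.0021  0.0003  0.0029  0.1323] hist [ 4174 10978  4347  1411   799   684    52    36    88     0     1     2
   111   779  2042]
lamp (array([564.5,  40.2]), array([101.4, 156.1]), 9.42) 0.13094357673263946
track (array([584.9, -83.5]), array([150.5, 403.7]), 9.38)
stand hist [1284 2653   88   85   79  328   73   19   20   21   24   23   23   23
   26   23   26   38    1]
rim (array([440.4, 368.7]), array([49.2, 84.9]), 85.67) 0.045907555501046526
htop (array([441.4, 370.2]), array([13.8, 17.8]), 86.14) [0.44180817 0.36815053 0.16567133]
mark (array([ 0.55421405,  0.05462302, -0.1271189 ]), [np.float64(0.046979237956602075), np.float64(0.04697923795660199)])
torchA green (array([ 0.56966363, -0.10790655,  0.04801348]), [np.float64(9.097975057960113e-05), np.float64(9.097975057957606e-05)])
handle (array([0.4397256 , 0.36869282, 0.16571006]), [np.float64(0.0001824537971479377), np.float64(0.0001824537971479207)])
```

Depth and triangulation agree: handle top at (0.440, 0.3685, 0.166), lamp top at 0.130. Next I'll refine the track, torch and stand poses.

```bash
cat >> h.py <<'E'
def minfit(p,lo,hi,q=2):
    best=None
    for a in np.arange(lo,hi,.1):
        c,s=np.cos(np.radians(a)),np.sin(np.radians(a));u=p[:,0]*c+p[:,1]*s;v=-p[:,0]*s+p[:,1]*c
        e=[*np.percentile(u,[q,100-q]),*np.percentile(v,[q,100-q])];A=(e[1]-e[0])*(e[3]-e[2])
        if best is None or A<best[0]:best=(A,a,(e[1]-e[0]),(e[3]-e[2]),c*(e[0]+e[1])/2-s*(e[2]+e[3])/2,s*(e[0]+e[1])/2+c*(e[2]+e[3])/2)
    return np.round(best[1:],4)
def TR(yaw,o):
    c,s=np.cos(np.radians(yaw)),np.sin(np.radians(yaw));return np.array([[c,-s],[s,c]]),np.array(o)
E
python3 - <<'E'
from h import *
F={n:dict(np.load(n+"0.npz")) for n in("top","scene")}
Rm,o=TR(99.41,(.5774,-.0362))
for n,f in F.items():
    C=cloud(f);P=C.reshape(-1,3);I=f["img"].reshape(-1,3).astype(int);k=~np.isnan(P[:,0]);P=P[k];I=I[k]
    t=(P[:,:2]-o)@Rm;z=P[:,2];ix=(abs(t[:,0])<.2)&(abs(t[:,1])<.09)
    L=P[(z>.125)&(z<.14)&ix];print(n,"lamp",minfit(L,95,104))
    r=ix&(z>.026)&(z<.034)&(abs(t[:,1])>.06);
    for s in(1,-1):
        m=r&(t[:,1]*s>0);p=np.polyfit(t[m,0],t[m,1],1);print(" rail",s,m.sum(),"slope deg",np.degrees(np.arctan(p[0])).round(2),"y mid",np.median(t[m,1]).round(4),"x ext",np.percentile(t[m,0],[0,1,99,100]).round(4))
    org=ix&(I[:,2]>I[:,0]+70)&(z>.02)&(z<.04);print(" orange",t[org].round(4).mean(0) if org.any() else 0,org.sum(),z[org].mean() if org.any() else 0)
    T=ix&(z>.036)&(z<.06)&(t[:,0]<-.02)&(t[:,0]>-.16)&(abs(t[:,1])<.064);q=t[T];p=np.polyfit(q[:,1],q[:,0],1,w=(z[T]-.03))
    top=T&(z>np.percentile(z[T],60))
    print(" torch",T.sum(),"x0",p[1].round(4),np.median(t[top,0]).round(4),"slope deg",np.degrees(np.arctan(p[0])).round(2),"y ext",np.percentile(q[:,1],[0,1,99,100]).round(4),"x ext",np.percentile(q[:,0],[1,99]).round(4),"ztop",np.percentile(z[T],[90,98]).round(4))
    s=np.linalg.norm(P[:,:2]-[.44,.3685],axis=1)<.075
    rim=s&(z>.042)&(z<.05);print(" rim",minfit(P[rim],-15,5),"z",np.median(z[rim]))
    bl=s&(z>.04)&(z<.056)&(I[:,2]>I[:,0]+60);print(" blade",bl.sum(),minfit(P[bl],-20,10),P[bl].mean(0).round(4))
    ba=s&(z>.003)&(z<.01);print(" base",minfit(P[ba],-15,5))
    h=s&(z>.06)&(z<.15);print(" handle",P[h].mean(0).round(4))
    for nm,bb in(("cup",(385,420,170,210)),("carton",(120,172,140,185)),("case",(395,475,245,293))):
        if n=="top":
            a,b,c,d=bb;Q=C[c:d,a:b].reshape(-1,3);Q=Q[Q[:,2]>.025];print(nm,rect(Q),np.percentile(Q[:,2],95).round(3))
E
```

```text
top lamp [9.810e+01 1.461e-01 9.540e-02 5.648e-01 3.940e-02]
 rail 1 417 slope deg -0.1 y mid 0.0698 x ext [-0.177  -0.1745  0.1188  0.1213]
 rail -1 230 slope deg -0.07 y mid -0.0694 x ext [-0.1765 -0.1744 -0.008  -0.0071]
 orange [0.059255 0.06998 ] 20 0.03624728337919525
 torch 592 x0 -0.0679 -0.0679 slope deg 0.14 y ext [-0.0585 -0.0571  0.0612  0.0624] x ext [-0.0829 -0.0536] ztop [0.0479 0.0499]
 rim [-4.4     0.0795  0.0448  0.4399  0.3683] z 0.046645343750379875
 blade 130 [-4.2     0.0579  0.0142  0.4399  0.3684] [0.4392 0.3675 0.0516]
 base [-6.9     0.1218  0.1254  0.4384  0.3667]
 handle [0.4384 0.3639 0.1081]
cup (array([ 622.2, -281. ]), array([68.7, 71.2]), 47.81) 0.077
carton (array([660.4, 334.8]), array([93.4, 61. ]), 67.43) 0.084
case (array([ 443.9, -366.8]), array([ 85.2, 159.4]), 0.76) 0.043
scene lamp [9.760e+01 1.470e-01 9.560e-02 5.663e-01 3.860e-02]
 rail 1 328 slope deg -0.11 y mid 0.0694 x ext [-0.1776 -0.176   0.0306  0.0327]
 rail -1 514 slope deg 0.17 y mid -0.0703 x ext [-0.1781 -0.1755  0.1198  0.1232]
 orange [ 0.06025909 -0.07106364] 22 0.034953148890591416
 torch 687 x0 -0.0694 -0.0682 slope deg -0.02 y ext [-0.0585 -0.0578  0.0607  0.062 ] x ext [-0.0834 -0.0543] ztop [0.0474 0.0489]
 rim [-5.      0.081   0.0452  0.4417  0.368 ] z 0.046231741242480195
 blade 61 [-4.      0.0548  0.0132  0.4417  0.3684] [0.444  0.3674 0.0511]
 base [-15.       0.1092   0.11     0.4454   0.3691]
 handle [0.4432 0.3659 0.1069]
```

Track frame: yaw 99.4°, origin (0.5774, −0.0362), matching the rails and orange marks. The torch is at track x −68 mm, and the stand is at (0.4405, 0.3685) with its slot's y axis at −4.5°. Next I'll work out the move to above the handle.

```bash
cat > go.py <<'E'
import sys
from h import *
from rig import env
TY=99.4;TO=np.array([.5774,-.0362])
def pose(psi,tilt):
    c=lambda a:np.array([np.cos(np.radians(a)),np.sin(np.radians(a)),0]);y=c(psi);t=np.radians(tilt)
    z=-np.cos(t)*np.array([0,0,1])+np.sin(t)*c(psi+90);return np.c_[np.cross(y,z),y,z]
def delta(p,M):
    s=env.read_state();A=R.from_euler("xyz",s["tool_rot"],degrees=True).as_matrix()
    print("t",round(s["time_s"],2),"q",s["qpos"].round(1),"F",s["wrist_force"].round(2),"w",round(s["gripper_width"],4))
    print("shift",(A.T@(np.asarray(p)-s["position"])).round(4),"rot",R.from_matrix(A.T@M).as_rotvec(degrees=True).round(2))
L=.119  # foot axis (z=7) to TCP (grasp z ~131 minus 5) along handle
def foot(tx,tz,tilt,ty=0,l=L): # tool pose which puts the foot axis at track x, height
    M=pose(TY-90,tilt);c=TO+TR(TY,TO)[0]@np.array([tx,ty]);return np.r_[c,tz]-l*M[:,2],M
def where(l=L): # foot axis in track frame now
    s=env.read_state();A=R.from_euler("xyz",s["tool_rot"],degrees=True).as_matrix();f=s["position"]+l*A[:,2]
    Rm=TR(TY,TO)[0];print("foot track",((f[:2]-TO)@Rm).round(4),"z",f[2].round(4),"tilt",np.degrees(np.arccos(-A[2,2])).round(1))
if __name__=="__main__": pass
E
python3 -c "
from go import *
delta([.4405,.3685,.245],pose(-4.5,0))"
```

```text
t 0.1 q [67.2 15.8 86.3  0.  78.  -6.9] F [ 0.68 -0.14 -0.17] w 0.0849
shift [-0.3231 -0.0997 -0.0004] rot [-9.000e-02  6.000e-02  7.864e+01]
```

```bash
T='0.085 -0.323 -0.1 0 0 0 78.6'; python3 nudge.py '0.085 -0.16 -0.05 0 0 0 36;0.085 -0.16 -0.05 0 0 0 36;0.085 -0.16 -0.05 0 0 0 36;0.085 -0.16 -0.05 0 0 0 36;0.085 -0.16 -0.05 0 0 0 36;0.085 -0.323 -0.1 0 0 0 70;0.085 -0.323 -0.1 0 0 0 70;0.085 -0.323 -0.1 0 0 0 70;0.085 -0.323 -0.1 0 0 0 70;0.085 -0.323 -0.1 0 0 0 70'
python3 -c "
from go import *
delta([.4405,.3685,.245],pose(-4.5,0))"
```

```text
time_s: 0.93
position: [0.4465, 0.3647, 0.2446]
tool_rot: [179.8, 0.2, 93.5]
wrist_force: [0.0, 0.3, -0.1]
gripper_width: 0.0852
finger_force: 0.0
t 0.93 q [32.5 15.9 86.2 -0.3 77.8 29. ] F [ 0.02  0.32 -0.09] w 0.0852
shift [ 0.0042 -0.0057 -0.0004] rot [0.22 0.17 8.01]
```

```bash
python3 nudge.py '0.085 0.004 -0.006 0 0 0 7;0.085 0.004 -0.006 0 0 0 8.1;0.085 0.004 -0.006 0 0 0 8.1;0.085 0.004 -0.006 0 0 0 8.1'
python3 - <<'E'
from go import *
delta([.4405,.3685,.131],pose(-4.5,0))
f=env.grab_frame("scene");cv2.imwrite("pics/a.png",f["img"]) 
E
```

```text
time_s: 1.27
position: [0.4339, 0.3723, 0.2451]
tool_rot: [-180.0, 0.0, 86.2]
wrist_force: [-0.3, 0.4, -0.3]
gripper_width: 0.0852
finger_force: 0.0
t 1.27 q [33.7 15.5 86.6 -0.  77.8 37.4] F [-0.3   0.44 -0.29] w 0.0852
shift [-0.0033  0.0068  0.1141] rot [-0.01  0.02  0.72]
```

```bash
python3 nudge.py '0.085 -0.0035 0.007 0.03 0 0 0.7;0.085 -0.0035 0.007 0.05 0 0 0.7;0.085 -0.0035 0.007 0.05 0 0 0.7;0.085 -0.0035 0.007 0.05 0 0 0.7'
python3 -c "
from go import *
delta([.4405,.3685,.131],pose(-4.5,0))"
```

```text
time_s: 1.65
position: [0.4401, 0.3682, 0.1946]
tool_rot: [-179.9, 0.1, 85.4]
wrist_force: [0.2, -0.4, -0.1]
gripper_width: 0.0853
finger_force: 0.0
t 1.65 q [33.  17.6 91.   0.  71.5 37.5] F [ 0.16 -0.43 -0.07] w 0.0853
shift [0.0004 0.0005 0.0636] rot [-0.11  0.08 -0.06]
```

```bash
python3 nudge.py '0.085 0 0 0.03 0 0 0;0.085 0 0 0.055 0 0 0;0.085 0 0 0.0635 0 0 0;0.085 0 0 0.0635 0 0 0;0.05 0 0 0.0635 0 0 0;0 0 0 0.0635 0 0 0;0 0 0 0.0635 0 0 0;0 0 0 0.0635 0 0 0;0 0 0 0.0635 0 0 0;0 0 0 0.0635 0 0 0' 60
python3 nudge.py '0 0 0 0 0 0 0;0 0 0 0 0 0 0'
python3 -c "
from go import *
delta([.4405,.3685,.131],pose(-4.5,0))"
```

```text
time_s: 2.48
position: [0.4412, 0.3684, 0.1324]
tool_rot: [180.0, -0.0, 85.3]
wrist_force: [-0.5, -0.7, 3.1]
gripper_width: 0.017
finger_force: 58.9
time_s: 2.65
position: [0.4412, 0.3685, 0.1324]
tool_rot: [180.0, -0.0, 85.3]
wrist_force: [-0.8, -1.0, 3.7]
gripper_width: 0.0171
finger_force: 59.0
t 2.65 q [32.9 20.6 96.2  0.  63.2 37.6] F [-0.84 -0.99  3.65] w 0.0171
shift [-0.     -0.0007  0.0014] rot [ 0.04 -0.04 -0.16]
```

```bash
python3 nudge.py '0 0 0 -0.01 0 0 0;0 0 0 -0.03 0 0 0;0 0 0 -0.06 0 0 0;0 0 0 -0.09 0 0 0;0 0 0 -0.12 0 0 0;0 0 0 -0.12 0 0 0;0 0 0 -0.12 0 0 0'
python3 - <<'E'
from go import *
delta([.43,.05,.25],pose(9.4,0))
for t in(0,20,40):
  p,M=foot(-.115,.12,t,l=.1194);print(p.round(3));delta(p,M)
E
```

```text
time_s: 3.23
position: [0.4418, 0.3687, 0.254]
tool_rot: [179.8, -0.2, 85.3]
wrist_force: [0.1, 0.4, -2.2]
gripper_width: 0.0174
finger_force: 58.6
t 3.23 q [32.9 15.4 85.5  0.  78.8 37.6] F [ 0.1   0.4  -2.21] w 0.0174
shift [-0.3187  0.0142  0.0032] rot [  0.22  -0.13 -14.06]
[ 0.596 -0.15   0.239]
t 3.23 q [32.9 15.4 85.5  0.  78.8 37.6] F [ 0.1   0.4  -2.21] w 0.0174
shift [-0.5042  0.196   0.0139] rot [  0.22  -0.13 -14.06]
[ 0.603 -0.19   0.232]
t 3.23 q [32.9 15.4 85.5  0.  78.8 37.6] F [ 0.1   0.4  -2.21] w 0.0174
shift [-0.5438  0.2059  0.0211] rot [  2.67  19.77 -13.88]
[ 0.609 -0.225  0.211]
t 3.23 q [32.9 15.4 85.5  0.  78.8 37.6] F [ 0.1   0.4  -2.21] w 0.0174
shift [-0.5787  0.2145  0.0417] rot [  5.11  39.67 -13.4 ]
```

```bash
python3 nudge.py '0 -0.02 0 -0.005 0 0 0;0 -0.055 0.003 -0.01 0 0 -2;0 -0.09 0.005 -0.01 0 0 -4;0 -0.125 0.007 -0.01 0 0 -6;0 -0.16 0.009 -0.01 0 0 -8;0 -0.195 0.011 -0.01 0 0 -10;0 -0.23 0.013 -0.01 0 0 -12;0 -0.265 0.015 -0.01 0 0 -14;0 -0.3 0.017 -0.01 0 0 -14;0 -0.335 0.019 -0.01 0 0 -14'
python3 -c "
from go import *
delta([.45,-.2,.25],pose(9.4,0))"
```

```text
time_s: 4.07
position: [0.431, 0.0313, 0.2602]
tool_rot: [-179.8, -0.1, 99.4]
wrist_force: [0.4, -0.0, -0.7]
gripper_width: 0.0174
finger_force: 58.6
t 4.07 q [ -5.1   2.9 100.3   0.   77.  -14.4] F [ 0.36 -0.03 -0.69] w 0.0174
shift [-0.2314 -0.0189  0.01  ] rot [-0.2  -0.05 -0.04]
```

```bash
python3 nudge.py '0 -0.035 0 0 0 0 0;0 -0.07 0 0 0 0 0;0 -0.105 0 0 0 3 0;0 -0.14 0 0 0 7 0;0 -0.175 -0.005 0 0 12 0;0 -0.21 -0.01 0 0 17 0;0 -0.225 -0.015 0 0 22 0;0 -0.225 -0.02 0 0 27 0;0 -0.225 -0.02 0 0 33 0;0 -0.225 -0.02 0 0 39.5 0'
python3 nudge.py '0 0 0 0 0 0 0;0 0 0 0 0 0 0'
python3 - <<'E'
from go import *
p,M=foot(-.115,.10,40,l=.1194);print(p.round(3));delta(p,M);where(.1194)
E
```

```text
time_s: 4.9
position: [0.4489, -0.1931, 0.2612]
tool_rot: [-180.0, -39.8, 99.2]
wrist_force: [-0.6, 0.4, -1.5]
gripper_width: 0.0176
finger_force: 58.6
time_s: 5.07
position: [0.449, -0.1932, 0.2593]
tool_rot: [-179.7, -39.6, 99.1]
wrist_force: [-0.2, 0.3, -0.9]
gripper_width: 0.0172
finger_force: 58.6
[ 0.609 -0.225  0.191]
t 5.07 q [-46.7  23.5  84.1  21.7 105.8 -56.2] F [-0.16  0.28 -0.91] w 0.0172
shift [-0.0871  0.1527  0.0152] rot [-0.05  0.37 -0.26]
foot track [-0.0577  0.1524] z 0.1673 tilt 39.6
```

```bash
python3 nudge.py '0 -0.02 0.02 0 0 0 0;0 -0.04 0.05 0 0 0 0;0 -0.06 0.08 0.005 0 0.4 -0.3;0 -0.08 0.11 0.01 0 0.4 -0.3;0 -0.087 0.14 0.015 0 0.4 -0.3;0 -0.087 0.153 0.015 0 0.4 -0.3;0 -0.087 0.153 0.015 0 0.4 -0.3;0 -0.087 0.153 0.015 0 0.4 -0.3;0 -0.087 0.153 0.015 0 0.4 -0.3'
python3 - <<'E'
from go import *
from rig import env
for n in("scene","top"):
    f=env.grab_frame(n);np.savez(n+"1.npz",**f)
    cv2.imwrite(f"pics/b_{n}.png",cv2.resize(f["img"],None,fx=1.4,fy=1.4))
p,M=foot(-.115,.05,40,l=.1194);delta(p,M);where(.1194)
E
```

```text
time_s: 5.82
position: [0.6091, -0.2234, 0.196]
tool_rot: [179.8, -39.8, 99.8]
wrist_force: [0.3, 0.6, -1.2]
gripper_width: 0.0171
finger_force: 58.8
t 5.92 q [-39.7  38.2  66.6  25.9 105.7 -49.1] F [-0.19 -1.23 -1.6 ] w 0.0164
shift [-0.0359 -0.0006  0.0412] rot [0.04 0.18 0.27]
foot track [-0.1141 -0.0005] z 0.1044 tilt 39.8
```

View pics/b_scene.png

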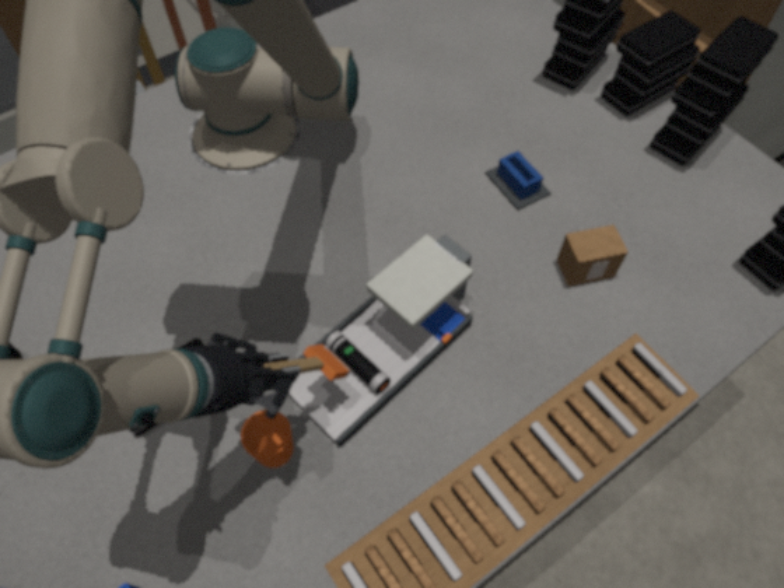

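The paddle is held tilted, its orange blade at (327,362) above the channel behind the torch (358,360). The cup at (268,440) is clear below the gripper. Next I'll check where the foot really is.

```bash
python3 - <<'E'
from go import *
Rm=TR(TY,TO)[0]
for n in("scene","top"):
    f=dict(np.load(n+"1.npz"));P=cloud(f).reshape(-1,3);I=f["img"].reshape(-1,3).astype(int)
    t=np.c_[(P[:,:2]-TO)@Rm,P[:,2]]
    m=(I[:,2]>I[:,0]+50)&(I[:,1]<I[:,2]-30)&(t[:,0]>-.2)&(t[:,0]<-.05)&(t[:,2]>.09)&(t[:,2]<.2)&(abs(t[:,1])<.08)
    q=t[m]; a=np.radians(40);u=q[:,0]*-np.sin(a)+q[:,2]*np.cos(a);v=q[:,0]*np.cos(a)+q[:,2]*np.sin(a)
    print(n,m.sum(),"along",np.percentile(u,[1,50,99]).round(4),"perp",np.percentile(v,[2,50,98]).round(4),"y",np.percentile(q[:,1],[1,99]).round(4),"slope",np.degrees(np.arctan(np.polyfit(u,v,1)[0])).round(1),"yawslope",np.degrees(np.arctan(np.polyfit(q[:,1],v,1)[0])).round(1))
p=np.array([-.1141,.1044]);a=np.radians(39.8);print("pred along",p@[-np.sin(a),np.cos(a)],"perp",p@[np.cos(a),np.sin(a)])
E
```

```text
scene 389 along [0.1531 0.1809 0.2052] perp [-0.0247 -0.0126 -0.0111] y [-0.0306  0.0279] slope -6.4 yawslope 2.1Traceback (most recent call last):
  File "<stdin>", line 8, in <module>
    return _quantile_unchecked(
        a, q, axis, out, overwrite_input, method, keepdims, weights)
    return _ureduce(a,
                    func=_quantile_ureduce_func,
    ...<5 lines>...
                    overwrite_input=overwrite_input,
                    method=method)
    r = func(a, **kwargs)
    result = _quantile(arr,
                       quantiles=q,
    ...<2 lines>...
                       out=out,
                       weights=wgt)
    slices_having_nans = np.isnan(arr[-1, ...])
                                  ~~~^^^^^^^^^
IndexError: index -1 is out of bounds for axis 0 with size 0
```

```bash
python3 -c "
from go import *
p,M=foot(-.112,.029,40,l=.1194);delta(p,M)"
```

```text
t 5.92 q [-39.7  38.2  66.6  25.9 105.7 -49.1] F [-0.19 -1.23 -1.6 ] w 0.0164
shift [-0.0471 -0.0007  0.0593] rot [0.04 0.18 0.27]
```

```bash
python3 nudge.py '0 -0.008 0 0.01 0 0 0.3;0 -0.016 0 0.02 0 0 0.3;0 -0.024 0 0.03 0 0 0.3;0 -0.032 0 0.04 0 0 0.3;0 -0.04 0 0.05 0 0 0.3;0 -0.047 0 0.059 0 0 0.3;0 -0.047 0 0.059 0 0 0.3;0 -0.047 0 0.059 0 0 0.3;0 -0.047 0 0.059 0 0 0.3'
python3 - <<'E'
from go import *
where(.1194)
p,M=foot(-.112,.029,40,l=.1194);delta(p,M)
p,M=foot(-.101,.029,40,l=.1194);delta(p,M)
E
```

```text
time_s: 6.67
position: [0.6101, -0.2227, 0.1197]
tool_rot: [180.0, -39.9, 99.4]
wrist_force: [-0.7, 0.8, -0.9]
gripper_width: 0.0171
finger_force: 58.8
foot track [-0.1127 -0.0019] z 0.0281 tilt 39.9
t 6.67 q [-39.6  41.5  71.5  25.2  98.4 -52.3] F [-0.69  0.82 -0.95] w 0.0171
shift [ 0.0009 -0.0018 -0.0003] rot [ 0.06  0.09 -0.02]
t 6.67 q [-39.6  41.5  71.5  25.2  98.4 -52.3] F [-0.69  0.82 -0.95] w 0.0171
shift [ 0.0094 -0.0018  0.0068] rot [ 0.06  0.09 -0.02]
```

```bash
python3 nudge.py '0 0.001 0.001 0.0008 0 0 0;0 0.0023 0.002 0.0019 0 0 0;0 0.0038 0.002 0.0032 0 0 0;0 0.0054 0.002 0.0045 0 0 0;0 0.0069 0.002 0.0058 0 0 0;0 0.008 0.002 0.0067 0 0 0;0 0.009 0.002 0.0075 0 0 0;0 0.0098 0.002 0.0082 0 0 0;0 0.0105 0.002 0.0088 0 0 0;0 0.0112 0.002 0.0094 0 0 0'
python3 -c "
from go import *
where(.1194)"
```

```text
time_s: 7.5
position: [0.6093, -0.2078, 0.1194]
tool_rot: [-180.0, -39.9, 99.3]
wrist_force: [0.8, 0.3, -1.5]
gripper_width: 0.0173
finger_force: 58.8
foot track [-0.0979 -0.0036] z 0.0278 tilt 39.9
```

```bash
python3 nudge.py '0 0.0006 -0.002 0.0005 0 0 0;0 0.0012 -0.004 0.001 0 0 0;0 0.0018 -0.005 0.0015 0 0 0;0 0.0024 -0.005 0.002 0 0 0;0 0.0031 -0.005 0.0026 0 0 0;0 0.0038 -0.005 0.0032 0 0 0;0 0.0046 -0.005 0.0038 0 0 0;0 0.0054 -0.005 0.0045 0 0 0;0 0.0062 -0.005 0.0051 0 0 0;0 0.0069 -0.005 0.0058 0 0 0'
python3 -c "
from go import *
where(.1194)"
```

```text
time_s: 8.33
position: [0.603, -0.1997, 0.1194]
tool_rot: [180.0, -39.9, 99.3]
wrist_force: [0.6, -1.4, -0.2]
gripper_width: 0.0172
finger_force: 58.8
foot track [-0.0889  0.0014] z 0.0278 tilt 39.9
```

```bash
python3 nudge.py '0 0.0008 0 0.0006 0 0 0;0 0.0015 0 0.0013 0 0 0;0 0.0023 0 0.0019 0 0 0;0 0.0031 0 0.0026 0 0 0;0 0.0038 0 0.0032 0 0 0;0 0.0046 0 0.0038 0 0 0;0 0.0054 0 0.0045 0 0 0;0 0.0061 0 0.0051 0 0 0;0 0.0069 0 0.0058 0 0 0;0 0.0077 0 0.0064 0 0 0'
python3 -c "
from go import *
where(.1194)"
```

```text
time_s: 9.17
position: [0.6013, -0.1898, 0.1194]
tool_rot: [180.0, -39.9, 99.3]
wrist_force: [0.0, -0.6, -1.8]
gripper_width: 0.0171
finger_force: 58.8
foot track [-0.0788  0.0014] z 0.0278 tilt 39.9
```

```bash
cat >> go.py <<'E'
def torch(n="scene",x=(-.12,.0),zl=.036):
    f=env.grab_frame(n);P=cloud(f).reshape(-1,3);P=P[~np.isnan(P[:,0])];Rm=TR(TY,TO)[0]
    I=f["img"];t=np.c_[(P[:,:2]-TO)@Rm,P[:,2]]
    m=(t[:,2]>zl)&(t[:,2]<.055)&(t[:,0]>x[0])&(t[:,0]<x[1])&(abs(t[:,1])>.032)&(abs(t[:,1])<.064);q=t[m]
    for s in(1,-1):
        k=q[q[:,1]*s>0];print(n,"torch end",s,len(k),np.median(k,0).round(4),"x",np.percentile(k[:,0],[5,95]).round(4)) if len(k) else 0
E
python3 -c "
from go import *
torch();where(.1194)"
```

```text
scene torch end 1 159 [-0.0583  0.0473  0.0447] x [-0.0693 -0.0433]
scene torch end -1 166 [-0.0576 -0.0457  0.0442] x [-0.069 -0.044]
foot track [-0.0786  0.0014] z 0.028 tilt 39.9
```

```bash
for i in 1 2 3; do :; done
python3 nudge.py '0 0.0008 0 0.0006 0 0 0;0 0.0015 0 0.0013 0 0 0;0 0.0023 0 0.0019 0 0 0;0 0.0031 0 0.0026 0 0 0;0 0.0038 0 0.0032 0 0 0;0 0.0046 0 0.0038 0 0 0;0 0.0054 0 0.0045 0 0 0;0 0.0061 0 0.0051 0 0 0;0 0.0069 0 0.0058 0 0 0;0 0.0077 0 0.0064 0 0 0'
python3 nudge.py '0 0.0008 0 0.0006 0 0 0;0 0.0015 0 0.0013 0 0 0;0 0.0023 0 0.0019 0 0 0;0 0.0031 0 0.0026 0 0 0;0 0.0038 0 0.0032 0 0 0;0 0.0046 0 0.0038 0 0 0;0 0.0054 0 0.0045 0 0 0;0 0.0061 0 0.0051 0 0 0;0 0.0069 0 0.0058 0 0 0;0 0.0077 0 0.0064 0 0 0'
python3 nudge.py '0 0.0008 0 0.0006 0 0 0;0 0.0015 0 0.0013 0 0 0;0 0.0023 0 0.0019 0 0 0;0 0.0031 0 0.0026 0 0 0;0 0.0038 0 0.0032 0 0 0;0 0.0046 0 0.0038 0 0 0;0 0.0054 0 0.0045 0 0 0;0 0.0061 0 0.0051 0 0 0;0 0.0069 0 0.0058 0 0 0;0 0.0077 0 0.0064 0 0 0'
python3 -c "
from go import *
torch();where(.1194)"
```

```text
time_s: 10.05
position: [0.5997, -0.1799, 0.1195]
tool_rot: [180.0, -39.9, 99.3]
wrist_force: [0.2, 0.1, -3.6]
gripper_width: 0.0172
finger_force: 58.8
time_s: 10.88
position: [0.5981, -0.17, 0.1195]
tool_rot: [180.0, -39.9, 99.3]
wrist_force: [0.1, -0.2, -0.8]
gripper_width: 0.0173
finger_force: 58.8
time_s: 11.72
position: [0.5965, -0.1601, 0.1195]
tool_rot: [180.0, -39.9, 99.3]
wrist_force: [0.5, -0.6, -1.5]
gripper_width: 0.0173
finger_force: 58.8
scene torch end 1 163 [-0.0285  0.0468  0.0446] x [-0.0398 -0.0132]
scene torch end -1 156 [-0.0277 -0.0467  0.044 ] x [-0.0387 -0.0137]
foot track [-0.0486  0.0014] z 0.028 tilt 39.9
```

```bash
python3 nudge.py '0 0.0008 0 0.0006 0 0 0;0 0.0015 0 0.0013 0 0 0;0 0.0023 0 0.0019 0 0 0;0 0.0031 0 0.0026 0 0 0;0 0.0038 0 0.0032 0 0 0;0 0.0046 0 0.0038 0 0 0;0 0.0054 0 0.0045 0 0 0;0 0.0061 0 0.0051 0 0 0;0 0.0069 0 0.0058 0 0 0;0 0.0077 0 0.0064 0 0 0'
python3 nudge.py '0 0.0008 0 0.0006 0 0 0;0 0.0015 0 0.0013 0 0 0;0 0.0023 0 0.0019 0 0 0;0 0.0031 0 0.0026 0 0 0;0 0.0038 0 0.0032 0 0 0;0 0.0046 0 0.0038 0 0 0;0 0.0054 0 0.0045 0 0 0;0 0.0061 0 0.0051 0 0 0;0 0.0069 0 0.0058 0 0 0;0 0.0077 0 0.0064 0 0 0'
python3 nudge.py '0 0.0008 0 0.0006 0 0 0;0 0.0015 0 0.0013 0 0 0;0 0.0023 0 0.0019 0 0 0;0 0.0031 0 0.0026 0 0 0;0 0.0038 0 0.0032 0 0 0;0 0.0047 0 0.0037 0 0 0;0 0.0056 0 0.0042 0 0 0;0 0.0064 0 0.0047 0 0 0;0 0.0073 0 0.0052 0 0 0;0 0.0082 0 0.0057 0 0 0'
python3 -c "
from go import *
torch(x=(-.03,.06),zl=.04);where(.1194)"
```

```text
time_s: 12.6
position: [0.5948, -0.1503, 0.1195]
tool_rot: [-180.0, -39.9, 99.3]
wrist_force: [0.4, 0.1, -1.0]
gripper_width: 0.0173
finger_force: 58.8
time_s: 13.43
position: [0.5932, -0.1404, 0.1196]
tool_rot: [180.0, -39.9, 99.3]
wrist_force: [0.4, -0.1, -1.2]
gripper_width: 0.017
finger_force: 58.8
time_s: 14.27
position: [0.5917, -0.1307, 0.1205]
tool_rot: [180.0, -39.9, 99.3]
wrist_force: [0.4, -1.0, -1.4]
gripper_width: 0.0171
finger_force: 58.8
scene torch end 1 134 [0.0022 0.0465 0.0458] x [-0.0082  0.0156]
scene torch end -1 129 [ 0.0019 -0.0464  0.0456] x [-0.0079  0.0152]
foot track [-0.0187  0.0013] z 0.029 tilt 39.9
```

```bash
python3 nudge.py '0 0.0009 0 0.0005 0 0 0;0 0.0018 0 0.001 0 0 0;0 0.0026 0 0.0015 0 0 0;0 0.0035 0 0.002 0 0 0;0 0.0044 0 0.0025 0 0 0;0 0.0053 0 0.003 0 0 0;0 0.0062 0 0.0035 0 0 0;0 0.007 0 0.004 0 0 0;0 0.0079 0 0.0045 0 0 0;0 0.0088 0 0.005 0 0 0'
python3 nudge.py '0 0.0009 0 0.0005 0 0 0;0 0.0018 0 0.001 0 0 0;0 0.0026 0 0.0015 0 0 0;0 0.0035 0 0.002 0 0 0;0 0.0044 0 0.0025 0 0 0;0 0.0053 0 0.003 0 0 0;0 0.0062 0 0.0035 0 0 0;0 0.007 0 0.004 0 0 0;0 0.0079 0 0.0045 0 0 0;0 0.0088 0 0.005 0 0 0'
python3 -c "
from go import *
torch(x=(-.01,.09),zl=.04);where(.1194)"
```

```text
time_s: 15.15
position: [0.59, -0.1208, 0.1223]
tool_rot: [180.0, -39.9, 99.3]
wrist_force: [0.2, 0.0, -0.9]
gripper_width: 0.0171
finger_force: 58.8
time_s: 15.98
position: [0.5884, -0.1109, 0.1241]
tool_rot: [180.0, -39.9, 99.3]
wrist_force: [1.1, -0.2, -0.2]
gripper_width: 0.0176
finger_force: 58.8
scene torch end 1 96 [0.0172 0.0474 0.0483] x [0.0101 0.0249]
scene torch end -1 160 [ 0.0207 -0.0468  0.0476] x [0.0103 0.0364]
foot track [0.0014 0.0013] z 0.0327 tilt 39.9
```

```bash
python3 nudge.py '0 0.0009 0 0.0005 0 0 0;0 0.0018 0 0.001 0 0 0;0 0.0026 0 0.0015 0 0 0;0 0.0035 0 0.002 0 0 0;0 0.0044 0 0.0025 0 0 0;0 0.0053 0 0.003 0 0 0;0 0.0062 0 0.0035 0 0 0;0 0.007 0 0.004 0 0 0;0 0.0079 0 0.0045 0 0 0;0 0.0088 0 0.005 0 0 0'
python3 nudge.py '0 0.0009 0 0.0005 0 0 0;0 0.0018 0 0.001 0 0 0;0 0.0026 0 0.0015 0 0 0;0 0.0035 0 0.002 0 0 0;0 0.0044 0 0.0025 0 0 0;0 0.0053 0 0.003 0 0 0;0 0.0062 0 0.0035 0 0 0;0 0.007 0 0.004 0 0 0;0 0.0079 0 0.0045 0 0 0;0 0.0088 0 0.005 0 0 0'
python3 -c "
from go import *
torch(x=(.01,.11),zl=.04);torch('top',x=(.01,.11),zl=.04);where(.1194)"
```

```text
time_s: 16.87
position: [0.5868, -0.1011, 0.1259]
tool_rot: [180.0, -39.9, 99.3]
wrist_force: [0.2, -1.0, -2.0]
gripper_width: 0.0168
finger_force: 58.8
time_s: 17.7
position: [0.5851, -0.0913, 0.1277]
tool_rot: [180.0, -39.9, 99.3]
wrist_force: [-0.4, -0.4, -1.2]
gripper_width: 0.0172
finger_force: 58.8
scene torch end 1 8 [0.0286 0.0455 0.0404] x [0.0237 0.03  ]
scene torch end -1 144 [ 0.0392 -0.0471  0.0514] x [0.03   0.0557]
foot track [0.0212 0.0013] z 0.0362 tilt 39.9
```

```bash
python3 nudge.py '0 0.0006 0 0.0004 0 0 0;0 0.0012 0 0.0008 0 0 0;0 0.0018 0 0.0012 0 0 0;0 0.0024 0 0.0016 0 0 0;0 0.0029 0 0.002 0 0 0;0 0.0034 0 0.0024 0 0 0;0 0.0039 0 0.0028 0 0 0;0 0.0044 0 0.0032 0 0 0;0 0.0048 0 0.0036 0 0 0;0 0.0052 0 0.004 0 0 0'
python3 -c "
from go import *
torch(x=(.01,.11),zl=.04);where(.1194)"
```

```text
time_s: 18.63
position: [0.584, -0.0848, 0.128]
tool_rot: [-180.0, -39.9, 99.3]
wrist_force: [-1.1, 0.1, -0.8]
gripper_width: 0.0174
finger_force: 58.8
scene torch end -1 131 [ 0.0435 -0.0467  0.0501] x [0.0356 0.0629]
foot track [0.0278 0.0013] z 0.0365 tilt 39.9
```

```bash
python3 nudge.py '0 0.0004 0 0.0003 0 0 0;0 0.0008 0 0.0006 0 0 0;0 0.0012 0 0.001 0 0 0;0 0.0016 0 0.0013 0 0 0;0 0.002 0 0.0016 0 0 0;0 0.0024 0 0.0019 0 0 0;0 0.0028 0 0.0022 0 0 0;0 0.0031 0 0.0026 0 0 0;0 0.0034 0 0.0029 0 0 0;0 0.0038 0 0.0032 0 0 0'
python3 -c "
from go import *
torch(x=(.01,.11),zl=.04);where(.1194)"
```

```text
time_s: 19.52
position: [0.5833, -0.08, 0.1279]
tool_rot: [180.0, -39.9, 99.3]
wrist_force: [0.1, -0.2, -1.8]
gripper_width: 0.0175
finger_force: 58.8
scene torch end -1 152 [ 0.0559 -0.047   0.0503] x [0.0456 0.0709]
foot track [0.0326 0.0013] z 0.0364 tilt 39.9
```

```bash
python3 - <<'E'
from go import *
f=env.grab_frame("scene");g=env.grab_frame("top")
a=cv2.resize(f["img"][160:280,235:355],None,fx=3.3,fy=3.3,interpolation=cv2.INTER_CUBIC);b=cv2.resize(g["img"][150:270,225:345],None,fx=3.3,fy=3.3,interpolation=cv2.INTER_CUBIC)
cv2.imwrite("pics/c.png",np.clip(255*(np.hstack([a,b])/255.)**.7,0,255))
torch(x=(.01,.11),zl=.04)
E
```

```text
scene torch end -1 156 [ 0.0559 -0.0471  0.0503] x [0.0456 0.0715][ WARN:0@1.231] global loadsave.cpp:1063 imwrite_ Unsupported depth image for selected encoder is fallbacked to CV_8U.
```

View pics/c.png

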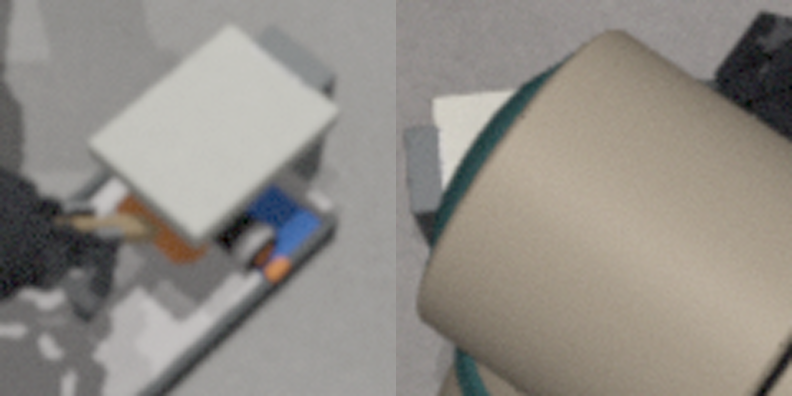

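The torch's collar at (255,245) now lies beside the orange groove mark (277,268), clear of the paddle and at rest, with its top at about 0.052, as it should be in the nest. Next I'll back the paddle out.

```bash
python3 nudge.py '0 -0.002 0 -0.0017 0 0 0;0 -0.006 0 -0.005 0 0 0;0 -0.013 0 -0.0109 0 0 0;0 -0.022 0 -0.0184 0 0 0;0 -0.032 0 -0.0268 0 0 0;0 -0.042 0 -0.0352 0 0 0;0 -0.052 0 -0.0436 0 0 0;0 -0.062 0 -0.052 0 0 0;0 -0.069 0 -0.058 0 0 0;0 -0.069 0 -0.058 0 0 0'
python3 nudge.py '0 0 0 -0.01 0 0 0;0 0.003 0 -0.03 0 0 0;0 0.01 0 -0.06 0 0 0;0 0.02 0 -0.09 0 0 0;0 0.03 0 -0.12 0 0 0;0 0.03 0 -0.13 0 0 0;0 0.03 0 -0.13 0 0 0'
python3 - <<'E'
from go import *
torch(x=(.01,.11),zl=.04);where(.1194)
M=pose(9.4,40);f=np.array([.43,-.12,.15])
delta([.45,-.2,.26],pose(9.4,0));delta([.45,-.2,.26],pose(9.4,40))
E
```

```text
time_s: 20.55
position: [0.5985, -0.1718, 0.1276]
tool_rot: [180.0, -39.8, 99.2]
wrist_force: [-0.2, -0.1, -1.4]
gripper_width: 0.0173
finger_force: 58.9
time_s: 21.13
position: [0.6086, -0.2299, 0.2507]
tool_rot: [179.6, -39.6, 99.6]
wrist_force: [-0.5, -0.1, -1.4]
gripper_width: 0.017
finger_force: 58.8
scene torch end -1 146 [ 0.0554 -0.0471  0.0499] x [0.0457 0.0716]
foot track [-0.1187  0.0011] z 0.1568 tilt 39.8
t 21.18 q [-40.   36.6  62.2  26.6 111.2 -46.4] F [-1.09 -0.2  -0.77] w 0.017
shift [ 0.0491 -0.1511  0.0257] rot [ 1.300e-01 -3.978e+01 -2.000e-02]
t 21.18 q [-40.   36.6  62.2  26.6 111.2 -46.4] F [-1.09 -0.2  -0.77] w 0.017
shift [ 0.0491 -0.1511  0.0257] rot [0.12 0.22 0.03]
```

```bash
python3 nudge.py '0 0.005 -0.02 0 0 0 0;0 0.01 -0.05 0 0 0 0;0 0.02 -0.08 0.01 0 -5 0;0 0.03 -0.11 0.015 0 -11 0;0 0.04 -0.14 0.02 0 -17 0;0 0.049 -0.151 0.02 0 -23 0;0 0.049 -0.151 0.02 0 -29 0;0 0.049 -0.151 0.02 0 -35 0;0 0.049 -0.151 0.02 0 -39.8 0;0 0.049 -0.151 0.02 0 -39.8 0'
python3 -c "
from go import *
delta([.43,.1,.26],pose(0,0));delta([.4412,.3685,.2524],pose(-4.7,0))"
```

```text
time_s: 22.02
position: [0.4482, -0.1987, 0.263]
tool_rot: [-179.9, -0.2, 99.6]
wrist_force: [0.0, 0.8, -2.0]
gripper_width: 0.0174
finger_force: 59.0
t 22.02 q [-32.1   8.   94.1   0.1  78.1 -41.7] F [ 0.02  0.82 -2.02] w 0.0174
shift [0.2975 0.0319 0.0039] rot [-0.09 -0.18  9.6 ]
t 22.02 q [-32.1   8.   94.1   0.1  78.1 -41.7] F [ 0.02  0.82 -2.02] w 0.0174
shift [0.5604 0.0877 0.0123] rot [-0.1  -0.18 14.3 ]
```

```bash
python3 nudge.py '0 0.02 0.002 0 0 0 0;0 0.055 0.006 0 0 0 2;0 0.09 0.01 0 0 0 4;0 0.125 0.013 0 0 0 6;0 0.16 0.017 0 0 0 8;0 0.195 0.02 0 0 0 10;0 0.23 0.024 0 0 0 12;0 0.265 0.028 0 0 0 14.3;0 0.3 0.032 0 0 0 14.3;0 0.335 0.04 0 0 0 14.3'
python3 -c "
from go import *
delta([.4412,.3685,.2524],pose(-4.7,0))"
```

```text
time_s: 22.85
position: [0.4336, 0.1353, 0.2625]
tool_rot: [-179.6, -0.1, 85.0]
wrist_force: [0.4, 0.2, -1.1]
gripper_width: 0.0172
finger_force: 59.0
t 22.85 q [ 8.4  4.8 97.8  0.2 77.7 13.3] F [ 0.43  0.2  -1.15] w 0.0172
shift [ 0.2329 -0.0125  0.0106] rot [-0.36 -0.12 -0.25]
```

```bash
python3 nudge.py '0 0.035 -0.002 0 0 0 0;0 0.07 -0.004 0 0 0 0;0 0.105 -0.006 0 0 0 0;0 0.14 -0.008 0 0 0 0;0 0.175 -0.01 0 0 0 0;0 0.205 -0.012 0 0 0 0;0 0.223 -0.012 0 0 0 0;0 0.225 -0.012 0 0 0 0;0 0.225 -0.012 0 0 0 0;0 0.225 -0.012 0 0 0 0'
python3 nudge.py '0 0 0 0 0 0 0;0 0 0 0 0 0 0'
python3 -c "
from go import *
delta([.4412,.3685,.2524],pose(-4.7,0))"
```

```text
time_s: 23.68
position: [0.4426, 0.3579, 0.2629]
tool_rot: [-179.8, 0.0, 85.0]
wrist_force: [-1.1, 0.1, -1.6]
gripper_width: 0.0172
finger_force: 59.1
time_s: 23.85
position: [0.4431, 0.3576, 0.2641]
tool_rot: [-179.9, -0.1, 85.0]
wrist_force: [0.2, -0.7, -1.5]
gripper_width: 0.0172
finger_force: 59.1
t 23.85 q [31.9 14.8 85.   0.1 80.2 36.9] F [ 0.16 -0.71 -1.52] w 0.0172
shift [ 0.0107 -0.0028  0.0117] rot [-0.08 -0.06 -0.34]
```

```bash
python3 nudge.py '0 0.0107 -0.0028 0.01 0 0 -0.3;0 0.0107 -0.0028 0.03 0 0 -0.3;0 0.0107 -0.0028 0.05 0 0 -0.3;0 0.0107 -0.0028 0.067 0 0 -0.3;0 0.0107 -0.0028 0.067 0 0 -0.3;0 0.0107 -0.0028 0.067 0 0 -0.3;0 0.0107 -0.0028 0.067 0 0 -0.3'
python3 - <<'E'
from go import *
delta([.4412,.3685,.1324],pose(-4.7,0))
for n in("scene","top"):
    f=env.grab_frame(n);np.savez(n+"2.npz",**f)
    P=cloud(f).reshape(-1,3);I=f["img"].reshape(-1,3).astype(int)
    s=(np.linalg.norm(P[:,:2]-[.44,.3685],axis=1)<.08)
    b=s&(P[:,2]>.06)&(P[:,2]<.125)&(I[:,2]>I[:,0]+60)
    if b.sum()>20: print(n,b.sum(),minfit(P[b],-15,5,1),P[b].min(0).round(4),P[b].max(0).round(4))
    f0=dict(np.load(n+"0.npz"))
a=dict(np.load("scene2.npz"))["img"][75:150,340:415];b=dict(np.load("top2.npz"))["img"][205:280,85:160]
cv2.imwrite("pics/d.png",cv2.resize(np.hstack([a,b]),None,fx=5,fy=5,interpolation=cv2.INTER_CUBIC))
E
```

```text
time_s: 24.43
position: [0.4417, 0.3704, 0.1981]
tool_rot: [180.0, -0.2, 85.3]
wrist_force: [0.5, 0.0, -0.4]
gripper_width: 0.0175
finger_force: 58.9
t 24.43 q [33.  17.6 90.6  0.1 71.7 37.6] F [ 0.52  0.01 -0.44] w 0.0175
shift [-0.0021 -0.0004  0.0657] rot [ 0.04 -0.17  0.03]
scene 25 [-6.1     0.053   0.0078  0.4443  0.3666] [0.418  0.3631 0.1008] [0.4711 0.3733 0.1208]
top 133 [-5.5     0.057   0.0124  0.4424  0.3695] [0.4133 0.3612 0.0846] [0.4713 0.3777 0.1225]
```

View pics/d.png

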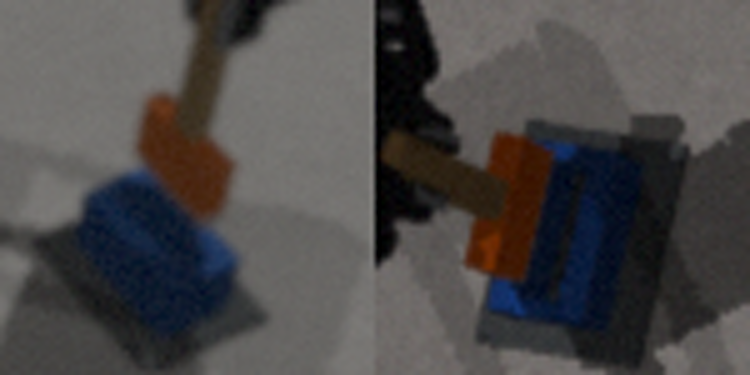

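The orange blade at (190,155) in the left crop hangs upright above the slot, in line with it. I'll lower it gently at the recorded home position.

```bash
python3 nudge.py '0 -0.002 0 0 0 0 0;0 -0.002 0 0.003 0 0 0;0 -0.002 0 0.007 0 0 0;0 -0.002 0 0.011 0 0 0;0 -0.002 0 0.015 0 0 0;0 -0.002 0 0.019 0 0 0;0 -0.002 0 0.023 0 0 0;0 -0.002 0 0.027 0 0 0;0 -0.002 0 0.03 0 0 0;0 -0.002 0 0.03 0 0 0'
python3 -c "
from go import *
delta([.4412,.3685,.1324],pose(-4.7,0))"
```

```text
time_s: 25.37
position: [0.4407, 0.3678, 0.1663]
tool_rot: [-179.9, -0.0, 85.3]
wrist_force: [-0.3, -0.3, -1.3]
gripper_width: 0.0177
finger_force: 58.9
t 25.37 q [32.8 18.9 93.5  0.1 67.7 37.5] F [-0.32 -0.25 -1.31] w 0.0177
shift [0.0007 0.0005 0.0339] rot [-0.1  -0.04  0.04]
```

```bash
python3 nudge.py '0 0.0006 0.0005 0.003 0 0 0;0 0.0006 0.0005 0.007 0 0 0;0 0.0006 0.0005 0.011 0 0 0;0 0.0006 0.0005 0.015 0 0 0;0 0.0006 0.0005 0.019 0 0 0;0 0.0006 0.0005 0.023 0 0 0;0 0.0006 0.0005 0.027 0 0 0;0 0.0006 0.0005 0.03 0 0 0;0 0.0006 0.0005 0.032 0 0 0;0 0.0006 0.0005 0.0335 0 0 0'
python3 nudge.py '0 0 0 0 0 0 0;0 0 0 0 0 0 0'
python3 -c "
from go import *
delta([.4412,.3685,.1324],pose(-4.7,0))"
```

```text
time_s: 26.2
position: [0.4416, 0.3686, 0.1335]
tool_rot: [-180.0, -0.1, 85.3]
wrist_force: [0.3, 0.5, -0.4]
gripper_width: 0.0172
finger_force: 58.9
time_s: 26.37
position: [0.4417, 0.3687, 0.1338]
tool_rot: [-180.0, -0.1, 85.3]
wrist_force: [0.1, -0.1, -0.8]
gripper_width: 0.0173
finger_force: 58.9
t 26.37 q [32.9 20.5 96.   0.1 63.4 37.5] F [ 0.12 -0.12 -0.84] w 0.0173
shift [-0.0002 -0.0005  0.0014] rot [-0.02 -0.11  0.04]
```

Just short of the slot floor; a small press, then release.

```bash
python3 nudge.py '0 0 0 0.001 0 0 0;0 0 0 0.0016 0 0 0;0 0 0 0.0022 0 0 0;0 0 0 0.0022 0 0 0;0 0 0 0.0022 0 0 0'
python3 nudge.py '0.03 0 0 0 0 0 0;0.06 0 0 0 0 0 0;0.085 0 0 0 0 0 0;0.085 0 0 0 0 0 0;0.085 0 0 0 0 0 0;0.085 0 0 0 0 0 0;0.085 0 0 0 0 0 0'
```

```text
time_s: 26.78
position: [0.4418, 0.3688, 0.1324]
tool_rot: [180.0, -0.1, 85.3]
wrist_force: [-1.7, -0.6, 6.2]
gripper_width: 0.0173
finger_force: 59.8
time_s: 27.37
position: [0.4416, 0.3686, 0.1315]
tool_rot: [-180.0, -0.1, 85.3]
wrist_force: [-0.2, 0.1, 0.3]
gripper_width: 0.085
finger_force: 0.0
```

```bash
python3 nudge.py '0.085 0 0 -0.02 0 0 0;0.085 0 0 -0.05 0 0 0;0.085 0 0 -0.09 0 0 0;0.085 0 0 -0.12 0 0 0;0.085 -0.03 -0.02 -0.12 0 0 0;0.085 -0.06 -0.05 -0.12 0 0 0;0.085 -0.06 -0.09 -0.12 0 0 0;0.085 -0.06 -0.12 -0.12 0 0 0;0.085 -0.06 -0.15 -0.12 0 0 0;0.085 -0.06 -0.15 -0.12 0 0 0'
python3 - <<'E'
from go import *
for n in("scene","top"):
    f=env.grab_frame(n);P=cloud(f).reshape(-1,3);s=np.linalg.norm(P[:,:2]-[.44,.3685],axis=1)<.075
    t=P[s&(P[:,2]>.155)&(P[:,2]<.18)];print(n,"htop",len(t),t.mean(0).round(4) if len(t) else 0)
    torch(n,x=(.01,.11),zl=.04)
    cv2.imwrite(f"pics/e_{n}.png",cv2.resize(f["img"],None,fx=1.4,fy=1.4))
E
```

```text
time_s: 28.2
position: [0.2817, 0.3198, 0.2517]
tool_rot: [-179.7, -0.1, 85.5]
wrist_force: [0.1, -0.6, -0.1]
gripper_width: 0.0852
finger_force: 0.0
scene htop 53 [0.4445 0.3675 0.1635]
scene torch end -1 153 [ 0.0557 -0.0471  0.0504] x [0.0458 0.0718]
top htop 64 [0.4422 0.3673 0.165 ]
top torch end 1 143 [0.0605 0.0498 0.0503] x [0.0466 0.0745]
```

View pics/e_scene.png

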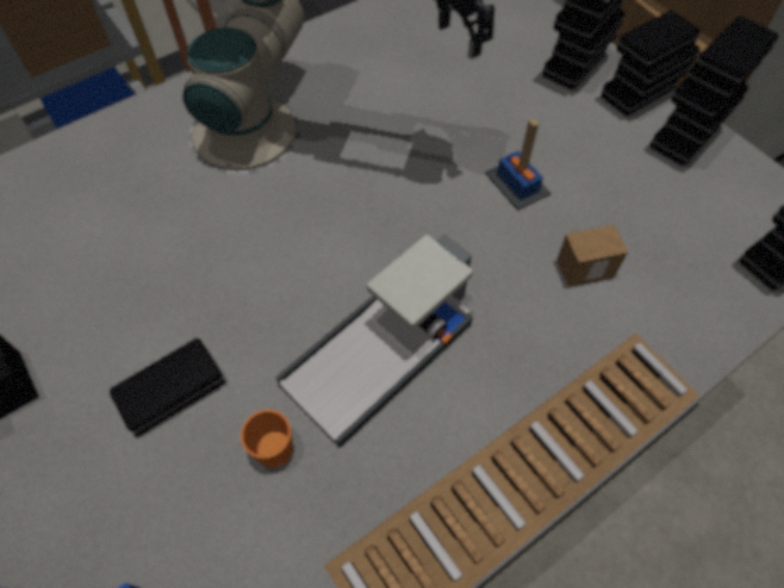

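The paddle stands upright in its stand at (520,165). The torch is in the groove beside the orange mark at (437,325), measured at x ≈ 60 mm. The cup, case and carton have not moved.

```bash
python3 -c "
from rig import env
print(env.sign_off())"
```

```text
the job is handed in; nothing more can be done
None
```

The torch lies still in the groove under the lamp and the paddle stands fully down in its stand; the job was handed in at about 28 s of the 72 s allowed, with the cup, case and carton left alone.

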